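# Open the entryway key box with its button code

## Task

Open the steel key box on the bench: press the yellow button, then the blue, then the green, each fully down, and last push the black latch plate fully down so that the cover springs up. Never press the red button, and let the cover rise by itself without touching it. Only push; leave everything else on the bench where it is.

Things in the scene. Friction and masses are not known exactly. Their poses are not given: they have to be found in the camera images.
- keybox: stainless steel key box lying on the bench, fixed, 200 (x) x 270 (y) x 55 mm, origin at the centre of its underside. Its -x side faces the robot. The front 85 mm is a flat deck, 55 mm above the bench, with a row along y, 60 mm in front of the origin (x = -60 mm): four coloured buttons and, at the right (-y) end, the black latch plate. The back 115 mm is a tray with keys, under the cover
- yellow_top (a point): centre of the top of the round yellow push button's cap (24 mm diameter). The four buttons stand in one row along the key box's y, 48 mm apart, on its front deck; which colour is in which place varies. Released, the cap top stands 10 mm above the deck (65 mm above the bench); it moves straight down 7 mm to a hard stop. It resists with about 4 N and STAYS DOWN once pressed (it does not spring back and cannot be undone)
- blue_top (a point): centre of the top of the round blue push button's cap (24 mm diameter). The four buttons stand in one row along the key box's y, 48 mm apart, on its front deck; which colour is in which place varies. Released, the cap top stands 10 mm above the deck (65 mm above the bench); it moves straight down 7 mm to a hard stop. It resists with about 4 N and STAYS DOWN once pressed (it does not spring back and cannot be undone)
- green_top (a point): centre of the top of the round green push button's cap (24 mm diameter). The four buttons stand in one row along the key box's y, 48 mm apart, on its front deck; which colour is in which place varies. Released, the cap top stands 10 mm above the deck (65 mm above the bench); it moves straight down 7 mm to a hard stop. It resists with about 4 N and STAYS DOWN once pressed (it does not spring back and cannot be undone)
- red_top (a point): centre of the top of the round red push button's cap (24 mm diameter). The four buttons stand in one row along the key box's y, 48 mm apart, on its front deck; which colour is in which place varies. Released, the cap top stands 10 mm above the deck (65 mm above the bench); it moves straight down 7 mm to a hard stop. It resists with about 4 N and STAYS DOWN once pressed (it does not spring back and cannot be undone)
- btn_yellow (a joint): travel of the yellow button in m: 0 = up, 0.007 = fully down; it stays where it is pushed
- btn_blue (a joint): travel of the blue button in m: 0 = up, 0.007 = fully down; it stays where it is pushed
- btn_green (a joint): travel of the green button in m: 0 = up, 0.007 = fully down; it stays where it is pushed
- btn_red (a joint): travel of the red button in m: 0 = up, 0.007 = fully down; it stays where it is pushed
- latch_top (a point): centre of the top of the black rectangular latch plate, 26 (x) x 34 (y) mm, always at the right (-y) end of the button row, 112 mm right of the key box's middle and 63 mm from the nearest button. Released, its top is 11 mm above the deck (66 mm above the bench); it moves straight down 8 mm to a hard stop, resists with about 4 to 6 N and stays down
- latch (a joint): travel of the latch plate in m: 0 = up, 0.008 = fully down. It lifts the cover in proportion as it goes down
- cover (a joint): opening angle of the cover in rad: 0 = shut, about 0.4 with the latch fully down. The cover is a metal flap 112 (x) x 266 (y) x 4 mm hinged at the far (+x) side of the key box
- cover_edge (a point): middle of the cover's front free edge, on its upper face: 61 mm above the bench when shut, 46 mm behind the line of the buttons; it rises about 44 mm when the latch is pushed
- umbrella_handle: pink plastic J-shaped umbrella handle lying flat, about 70 x 150 mm, 22 mm thick, in front of the key box. Bystander; origin on the bench near its middle
- coaster: round wooden coaster, 96 mm diameter, 9 mm thick, left of the key box. Bystander; origin at the centre of its underside
- shoe_grip: pale teal silicone shoe grip pad, 50 x 94 x 6 mm, in front of the key box. Bystander; origin at the centre of its underside
- hanko_tube: black lacquered hanko tube with a brass band, standing upright, 28 mm diameter, 75 mm tall, just right of the latch end of the key box. Bystander, tips easily; origin at the centre of its underside
- polish_tin: red round shoe polish tin, 72 mm diameter, 24 mm tall, left and in front of the key box. Bystander; origin at the centre of its underside
- shoe_brush: shoe brush lying bristles down, 50 x 140 x 38 mm, pale wooden back, left and behind. Bystander; origin at the centre of its underside
- drawer_unit_drawer0_handle (a point): brass knob of the tiny sliding drawer in a dark wooden unit (110 x 120 x 70 mm) at the right of the key box; the drawer stands open by 0 to 30 mm. Bystander

How it is judged:
By the outcome, as a careful person would: the job done as asked, in the order asked, and still so for the second after the job is handed in, with the robot touching nothing.
It also fails if it takes over 51 s, if anything falls off the work surface, if the arm or the gripper's body presses on something with over 40 N, if the wrist force passes 120 N, or if a joint passes its speed limit or range.

## Robot

A 6-joint arm with a two-finger parallel gripper is mounted at the origin on the work surface. World frame = base frame: x ahead of the robot, y to its left, z up, the work surface at z = 0. Lengths are in m, angles in rad, forces in N, time in s.
With the tool pointing down it reaches from about 0.35 to 0.975 m from the base axis. Payload 4.9 kg.
Tool frame: the origin (TCP) lies midway between the tips of the shut fingers; the grasp point (between the pads) lies 19 mm behind it; z points along the fingers, y is the direction in which the jaws open and shut (so a half turn about z gives the same grasp; the last joint's range is limited). The gripper opens to 85 mm and grips with 20 to 120 N. Pads are 22 mm wide; open, the fingers measure 114 mm over their backs; the gripper's body (76 mm by 85 mm) begins 54 mm behind the grasp point. The pads swing forward as they close: fully open they stand 13 mm farther back than shut.
Start: joints at [-1.25, 0.053, 1.613, -0, 1.476, -0.119], TCP at [0.266, -0.566, 0.231] pointing down, gripper open.
Joint ranges: [-3.01, 3.01], [-1.01, 2.22], [0.06, 2.58], [-1.02, 4.17], [0.09, 2.62], [-3.14, 3.14]. Speed limits (rad/s): [2.57, 2.57, 3.14, 3.14, 3.14, 3.14].

## Interface

Orientations are given as a unit quaternion [w, x, y, z].
In Python, from plant import manip gives the robot as it stands. The module is installed in compiled form; this text tells all that it offers.
- The arm moves only by the tool move_arm, never from a script. Its argument "rows" is a list of rows, each an object of numbers: "tx", "ty", "tz": the shift along the tool's x, y, z in m; "ax", "ay", "az": the turn, a rotation vector about the tool's x, y, z in degrees; "jaw": the closure in counts, from 0 (fully open) to 255 (shut). In form: [{"tx": .., "ty": .., "tz": .., "ax": .., "ay": .., "az": .., "jaw": ..}, ...]. A call has 1 to 12 rows; each row shifts and turns the pose as measured when the row begins, along the tool's axes as they then stand; what a row does not reach is not made up. A row lasts 1/10 s, in which the tool goes at most 50 mm and 8.59 degrees, less where a joint would pass 70% of its speed; a pose out of reach is approached as far as the arm can. A call with a gripper value outside its range is refused whole. The fingers move at their own pace and stop on an object; the grip force is fixed at half the most. Time passes only in rows, so rows that do not move let the fingers close. It gives the time, the measured TCP pose, the force and the opening at its end, in the units of the state.
- manip.state(): the state, without advancing time (a new reading comes with each control period).
- manip.grab_frame(name): name is "scene" or "top" or "wrist"; returns a dict with "color" (480x640x3 uint8, red, green, blue), "intrinsics" (3x3 intrinsics, pixels), "R" (3x3) and "t" (3): a world point X has camera coordinates R X + t. Camera axes: x right, y down, z forward; pixel columns grow to the right and rows downward; lengths in m; the calibration is good to about 2 mm. A picture is of the moment at which its call begins. There is no depth.
- manip.job_done(): hands the job in, once; it reports no verdict.
The state is a dict: "time": time; "joint_pos": joint angles; "joint_vel": joint speeds; "joint_efforts": joint torques, N m; "tool_pos": TCP position; "tool_rot": TCP orientation; "contact_force": force on the tool from outside, world axes, zero at the start; "ft_torque": the same for the moment, N m; "gripper_width": opening from 0.0 (shut) to 1.0 (fully open).
Only numpy, scipy, OpenCV 4.12 (cv2) and the standard library are available. Lean on these libraries where they do the work, as an engineer would, in place of code of your own. Each camera call takes 0.05 s, during which the arm holds its last target.

## Working session

There is one attempt and no reset: what is moved stays moved. The work goes in short steps, Python scripts to look and compute and a tool call to move; the robot and the scene stay as the last step left them, time stands still between calls to the robot, and variables do not carry over. Pictures are saved under pics/ and viewed, and the job is handed in when it is done.

Besides the shell and the picture viewer there is one more tool, called after "Request:" as name([rows], argument=value, ...), one row to a line, values as JSON. move_arm: Moves the arm, as the interface text tells. Its arguments: {"type":"object","properties":{"rows":{"type":"array"}},"required":["rows"]}

```bash
mkdir -p pics; python3 - <<'E'
from plant import manip
import cv2
for n in ("top","scene"):
    f=manip.grab_frame(n); cv2.imwrite(f"pics/{n}0.png",f["color"][:,:,::-1])
    print(n,f["intrinsics"],f["R"],f["t"])
print(manip.state())
E
```

```text
top [[486.38347075   0.         320.1544148 ]
 [  0.         486.38347075 237.73693782]
 [  0.           0.           1.        ]] [[ 0.01667942 -0.99972128  0.01670778]
 [-0.99668332 -0.01795524 -0.07937237]
 [ 0.07965024 -0.01532848 -0.99670501]] [-0.00442998  0.5612199   0.85253859]
scene [[556.50969988   0.         324.55509989]
 [  0.         556.50969988 236.68749596]
 [  0.           0.           1.        ]] [[ 0.81317557  0.58179255  0.01621484]
 [ 0.42586353 -0.57578063 -0.69793762]
 [-0.39671871  0.57445113 -0.71597497]] [-0.46433763 -0.17153787  1.42323288]
{'time': 0.1, 'joint_pos': array([-1.24999880e+00,  5.33017536e-02,  1.61417625e+00, -7.51172511e-06,
        1.47596826e+00, -1.19005873e-01]), 'joint_vel': array([-0.00161624,  0.00034677, -0.00238334, -0.00042809,  0.00076515,
        0.00071672]), 'joint_efforts': array([ 4.24321051e-04, -3.94903636e+01, -3.71362031e+01, -1.12579526e-04,
        3.93318624e-03, -2.46785299e-05]), 'tool_pos': array([ 0.26591723, -0.56498598,  0.23016749]), 'tool_rot': array([-9.21714655e-04,  9.75918399e-01,  2.18133947e-01, -9.70717890e-05]), 'contact_force': array([-0.34381795, -0.33921392,  0.46517588]), 'ft_torque': array([ 0.03866595,  0.04308349, -0.06838428]), 'gripper_width': 1.0002305464365797}
```

View pics/top0.png

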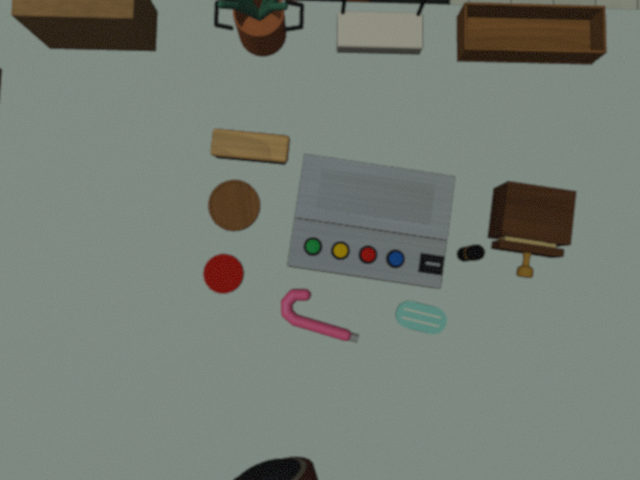

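View pics/scene0.png

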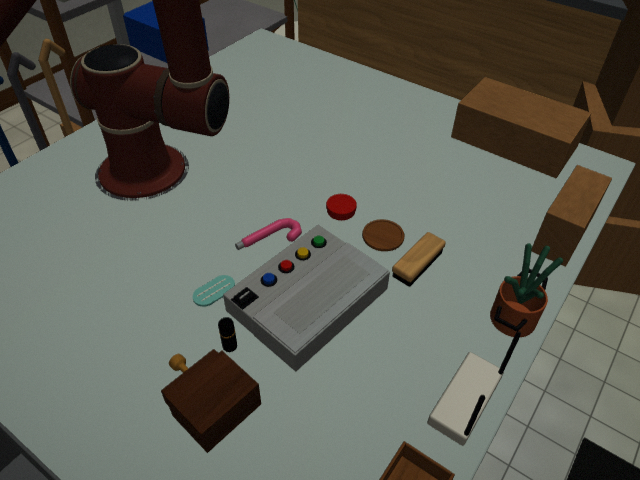

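The row from left to right in the top view is green (313,246), yellow (341,250), red (368,255), blue (396,258), latch (431,264). I'll refine these in enlarged crops.

```bash
cat > h.py <<'E'
import numpy as np
def ray(f,u,v,z):
    K=f["intrinsics"];R=f["R"];t=f["t"]
    d=R.T@np.linalg.inv(K)@np.array([u,v,1.]); c=-R.T@t
    return c+d*(z-c[2])/d[2]
def proj(f,X):
    p=f["intrinsics"]@(f["R"]@np.array(X)+f["t"]); return p[:2]/p[2]
E
python3 - <<'E'
from plant import manip
import cv2, numpy as np
from h import *
rng={"red":[(0,8),(172,180)],"yellow":[(20,34)],"green":[(50,80)],"blue":[(100,125)]}
for n,box in (("top",(280,220,460,290)),("scene",(220,220,340,320))):
    f=manip.grab_frame(n); im=f["color"][:,:,::-1].copy(); x0,y0,x1,y1=box
    cr=im[y0:y1,x0:x1]; h=cv2.cvtColor(cr,cv2.COLOR_BGR2HSV)
    for c,rs in rng.items():
        m=sum(((h[...,0]>=a)&(h[...,0]<=b)&(h[...,1]>120)&(h[...,2]>60)).astype(np.uint8) for a,b in rs)
        nn,l,s,ce=cv2.connectedComponentsWithStats(m)
        k=1+np.argmax(s[1:,4]); u=ce[k]+[x0,y0]; print(n,c,s[k],u.round(1),ray(f,*u,.064).round(4))
    cv2.imwrite(f"pics/c_{n}.png",cv2.resize(cr,None,fx=4.4,fy=4.4,interpolation=cv2.INTER_CUBIC))
E
```

```text
top red [ 81  27  15  15 178] [367.9 254. ] [ 0.5314 -0.0762  0.064 ]
top yellow [ 53  23  15  15 181] [340. 250.] [ 0.5375 -0.0284  0.064 ]
top green [ 26  19  14  14 159] [312.4 245.8] [0.5438 0.019  0.064 ]
top blue [109  31  14  15 169] [395.5 258.3] [ 0.5248 -0.1236  0.064 ]
scene red [61 40 11  9 83] [285.9 264. ] [ 0.5304 -0.0789  0.064 ]
scene yellow [77 27 12 11 94] [302.5 251.8] [ 0.537  -0.0325  0.064 ]
scene green [94 16 10  8 64] [318.5 239.3] [0.5425 0.0162 0.064 ]
scene blue [43 53 11  9 82] [268.1 277. ] [ 0.5234 -0.1264  0.064 ]
```

View pics/c_top.png

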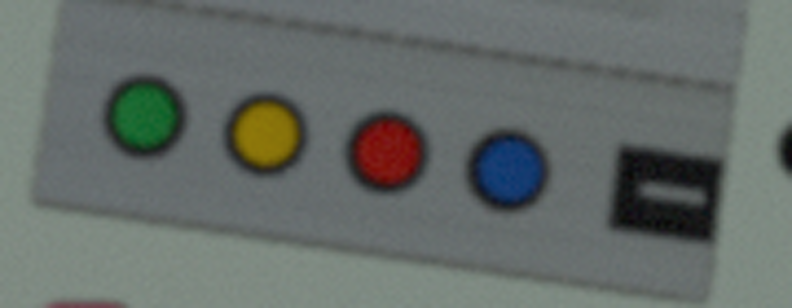

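View pics/c_scene.png

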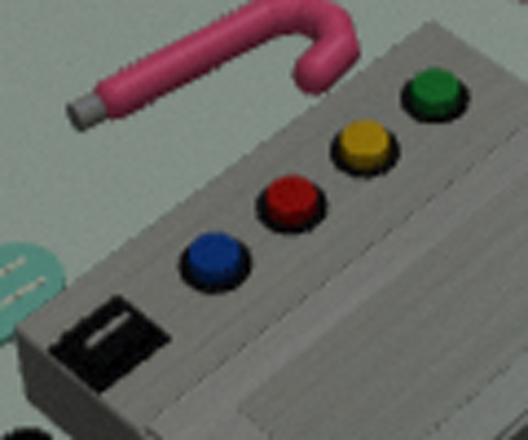

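Request:
move_arm([
  {"az": 8.2, "jaw": 255},
  {"az": 8.2, "jaw": 255},
  {"az": 8.2, "jaw": 255},
  {"az": 8.2, "jaw": 255},
  {"jaw": 255},
  {"jaw": 255},
])

```text
schema error: expected keys tx, ty, tz, ax, ay, az, jaw
```

```bash
cat >> h.py <<'E'
from scipy.spatial.transform import Rotation as Ro
P=dict(green=(.5432,.0176),yellow=(.5372,-.0305),red=(.531,-.0775),blue=(.5241,-.125),latch=(.5157,-.1874))
def go(s,name,z):
    q=s["tool_rot"]; R=Ro.from_quat([q[1],q[2],q[3],q[0]])
    g=np.array([*P[name],z]); 
    D=np.eye(3); y=np.radians(-7.6)
    D=np.array([[np.cos(y),np.sin(y),0],[np.sin(y),-np.cos(y),0],[0,0,-1]])
    print(name,z,"pos",s["tool_pos"].round(4),"shift mm",(R.inv().apply(g-s["tool_pos"])*1000).round(1),"turn",np.degrees((R.inv()*Ro.from_matrix(D)).as_rotvec()).round(2),"F",s["contact_force"].round(1),"w",round(s["gripper_width"],2),"t",s["time"])
E
python3 - <<'E'
from plant import manip
from h import *
s=manip.state(); go(s,"yellow",.11)
f=manip.grab_frame("top"); print("tube",ray(f,478,252,.075), "latch",ray(f,431.5,264,.066))
E
```

```text
yellow 0.11 pos [ 0.266  -0.5651  0.2305] shift mm [ 473.  -368.1  121.1] turn [-7.00e-02  1.00e-02  3.28e+01] F [-0.2  0.4  0.2] w 1.0 t 0.2
tube [ 0.53757063 -0.26189599  0.075     ] latch [ 0.51615872 -0.1849387   0.066     ]
```

Request:
move_arm([
  {"tx": 0, "ty": 0, "tz": 0, "ax": 0, "ay": 0, "az": 8.2, "jaw": 255},
  {"tx": 0, "ty": 0, "tz": 0, "ax": 0, "ay": 0, "az": 8.2, "jaw": 255},
  {"tx": 0, "ty": 0, "tz": 0, "ax": 0, "ay": 0, "az": 8.2, "jaw": 255},
  {"tx": 0, "ty": 0, "tz": 0, "ax": 0, "ay": 0, "az": 8.2, "jaw": 255},
  {"tx": 0, "ty": 0, "tz": 0, "ax": 0, "ay": 0, "az": 0, "jaw": 255},
  {"tx": 0, "ty": 0, "tz": 0, "ax": 0, "ay": 0, "az": 0, "jaw": 255},
])

```text
time: 0.85
tool_pos: [0.2658, -0.5646, 0.2293]
tool_rot: [-0.002, 0.997, -0.076, -0.001]
contact_force: [0.2, -0.4, -0.1]
gripper_width: 0.006
```

```bash
python3 - <<'E'
from plant import manip
from h import *
s=manip.state(); go(s,"yellow",.11)
E
```

```text
yellow 0.11 pos [ 0.2658 -0.5646  0.2293] shift mm [ 187.8 -568.6  120.7] turn [-0.17  0.08 -1.08] F [ 0.2 -0.4 -0.1] w 0.01 t 0.85
```

Request:
move_arm([
  {"tx": 0.015, "ty": -0.045, "tz": 0, "ax": 0, "ay": 0, "az": -1, "jaw": 255},
  {"tx": 0.015, "ty": -0.045, "tz": 0, "ax": 0, "ay": 0, "az": 0, "jaw": 255},
  {"tx": 0.015, "ty": -0.045, "tz": 0, "ax": 0, "ay": 0, "az": 0, "jaw": 255},
  {"tx": 0.015, "ty": -0.045, "tz": 0, "ax": 0, "ay": 0, "az": 0, "jaw": 255},
  {"tx": 0.015, "ty": -0.045, "tz": 0, "ax": 0, "ay": 0, "az": 0, "jaw": 255},
  {"tx": 0.015, "ty": -0.045, "tz": 0, "ax": 0, "ay": 0, "az": 0, "jaw": 255},
  {"tx": 0.015, "ty": -0.045, "tz": 0, "ax": 0, "ay": 0, "az": 0, "jaw": 255},
  {"tx": 0.015, "ty": -0.045, "tz": 0, "ax": 0, "ay": 0, "az": 0, "jaw": 255},
  {"tx": 0.015, "ty": -0.045, "tz": 0, "ax": 0, "ay": 0, "az": 0, "jaw": 255},
  {"tx": 0.015, "ty": -0.045, "tz": 0, "ax": 0, "ay": 0, "az": 0, "jaw": 255},
  {"tx": 0.015, "ty": -0.045, "tz": 0, "ax": 0, "ay": 0, "az": 0, "jaw": 255},
  {"tx": 0, "ty": 0, "tz": 0, "ax": 0, "ay": 0, "az": 0, "jaw": 255},
])

```text
time: 2.05
tool_pos: [0.4974, -0.077, 0.2311]
tool_rot: [-0.001, 0.999, -0.053, 0.003]
contact_force: [-1.3, 0.5, 0.8]
gripper_width: -0.003
```

```bash
python3 - <<'E'
from plant import manip
from h import *
s=manip.state(); go(s,"yellow",.11)
E
```

```text
yellow 0.11 pos [ 0.4974 -0.077   0.2311] shift mm [ 34.1 -50.2 121.4] turn [-0.11 -0.28  1.56] F [-1.3  0.5  0.8] w -0.0 t 2.05
```

Request:
move_arm([
  {"tx": 0.018, "ty": -0.025, "tz": 0, "ax": 0, "ay": 0, "az": 1.5, "jaw": 255},
  {"tx": 0.016, "ty": -0.025, "tz": 0.02, "ax": 0, "ay": 0, "az": 0, "jaw": 255},
  {"tx": 0, "ty": 0, "tz": 0.04, "ax": 0, "ay": 0, "az": 0, "jaw": 255},
  {"tx": 0, "ty": 0, "tz": 0.04, "ax": 0, "ay": 0, "az": 0, "jaw": 255},
  {"tx": 0, "ty": 0, "tz": 0.02, "ax": 0, "ay": 0, "az": 0, "jaw": 255},
  {"tx": 0, "ty": 0, "tz": 0, "ax": 0, "ay": 0, "az": 0, "jaw": 255},
  {"tx": 0, "ty": 0, "tz": 0, "ax": 0, "ay": 0, "az": 0, "jaw": 255},
])

```text
time: 2.75
tool_pos: [0.5415, -0.0302, 0.111]
tool_rot: [0.001, 0.998, -0.057, 0.006]
contact_force: [0.2, 0.1, 1.0]
gripper_width: -0.0
```

```bash
python3 - <<'E'
from plant import manip
from h import *
import cv2
s=manip.state(); go(s,"yellow",.064)
f=manip.grab_frame("scene"); im=f["color"][200:330,200:370,::-1]
print(proj(f,s["tool_pos"]),proj(f,[*P["yellow"],.065]))
cv2.imwrite("pics/y1.png",cv2.resize(im,None,fx=4.4,fy=4.4,interpolation=cv2.INTER_CUBIC))
f=manip.grab_frame("wrist"); cv2.imwrite("pics/w1.png",f["color"][:,:,::-1]); print(proj(f,s["tool_pos"]),[ (k,proj(f,[*v,.065]).round()) for k,v in P.items()])
E
```

```text
yellow 0.064 pos [ 0.5415 -0.0302  0.111 ] shift mm [-4.8  0.8 47. ] turn [ 0.04 -0.67  1.04] F [0.2 0.1 1. ] w -0.0 t 2.75
[304.66035069 236.16362652] [303.09682402 250.97898208]
[320.65472477 305.24964998] [('green', array([241., 276.])), ('yellow', array([322., 277.])), ('red', array([402., 278.])), ('blue', array([482., 280.])), ('latch', array([587., 282.]))]
```

View pics/y1.png

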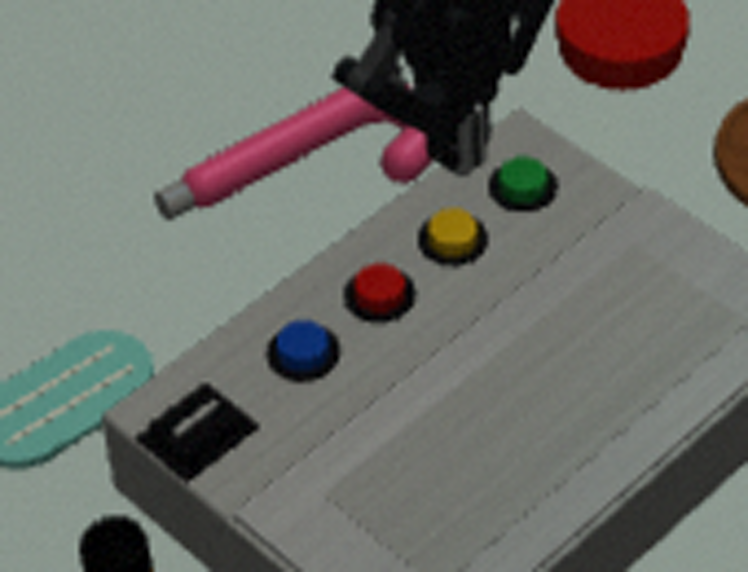

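View pics/w1.png

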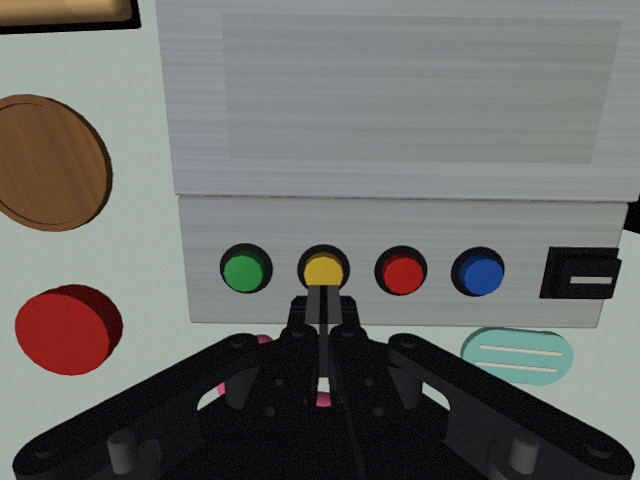

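The wrist view shows the yellow cap at (324,270), directly ahead of the shut fingertips. It sits 1–4 mm farther in +x than my estimate, so I keep most of the current x. Pressing yellow.

Request:
move_arm([
  {"tx": -0.0025, "ty": 0.001, "tz": 0.02, "ax": 0, "ay": -0.7, "az": 1, "jaw": 255},
  {"tx": 0, "ty": 0, "tz": 0.02, "ax": 0, "ay": 0, "az": 0, "jaw": 255},
  {"tx": 0, "ty": 0, "tz": 0.005, "ax": 0, "ay": 0, "az": 0, "jaw": 255},
  {"tx": 0, "ty": 0, "tz": 0.003, "ax": 0, "ay": 0, "az": 0, "jaw": 255},
  {"tx": 0, "ty": 0, "tz": 0.003, "ax": 0, "ay": 0, "az": 0, "jaw": 255},
])

```text
time: 3.35
tool_pos: [0.5433, -0.0326, 0.0637]
tool_rot: [0.001, 0.998, -0.068, 0.005]
contact_force: [-3.3, 0.4, 4.0]
gripper_width: 0.004
```

```bash
python3 - <<'E'
from plant import manip
from h import *
s=manip.state(); go(s,"yellow",.058)
E
```

```text
yellow 0.058 pos [ 0.5433 -0.0326  0.0637] shift mm [-6.4 -1.3  5.7] turn [ 0.09 -0.55 -0.15] F [-3.3  0.4  4. ] w 0.0 t 3.35
```

Request:
move_arm([
  {"tx": -0.002, "ty": 0, "tz": 0.003, "ax": 0, "ay": 0, "az": 0, "jaw": 255},
  {"tx": -0.001, "ty": 0, "tz": 0.003, "ax": 0, "ay": 0, "az": 0, "jaw": 255},
  {"tx": 0, "ty": 0, "tz": 0.002, "ax": 0, "ay": 0, "az": 0, "jaw": 255},
])

```text
time: 3.65
tool_pos: [0.5433, -0.0326, 0.0589]
tool_rot: [0.001, 0.998, -0.068, 0.008]
contact_force: [-2.7, 0.5, 4.2]
gripper_width: -0.001
```

```bash
python3 - <<'E'
from plant import manip
from h import *
s=manip.state(); go(s,"yellow",.058)
E
```

```text
yellow 0.058 pos [ 0.5433 -0.0326  0.0589] shift mm [-6.3 -1.3  0.8] turn [ 0.1  -0.94 -0.15] F [-2.7  0.5  4.2] w -0.0 t 3.65
```

Request:
move_arm([
  {"tx": 0, "ty": 0, "tz": 0.002, "ax": 0, "ay": 0, "az": 0, "jaw": 255},
  {"tx": 0, "ty": 0, "tz": 0.002, "ax": 0, "ay": 0, "az": 0, "jaw": 255},
])

```text
time: 3.85
tool_pos: [0.5433, -0.0326, 0.0579]
tool_rot: [0.001, 0.998, -0.067, 0.007]
contact_force: [-8.3, 0.9, 19.0]
gripper_width: 0.002
```

Request:
move_arm([
  {"tx": 0, "ty": 0, "tz": 0.003, "ax": 0, "ay": 0, "az": 0, "jaw": 255},
])

```text
time: 3.95
tool_pos: [0.5434, -0.0326, 0.0578]
tool_rot: [0.001, 0.998, -0.067, 0.006]
contact_force: [-12.4, 1.3, 25.1]
gripper_width: -0.003
```

Hard stop reached at z = 0.058 with 25 N, so yellow is down. I'll raise the tool and check.

Request:
move_arm([
  {"tx": 0, "ty": 0, "tz": -0.03, "ax": 0, "ay": 0, "az": 0, "jaw": 255},
  {"tx": 0, "ty": 0, "tz": -0.025, "ax": 0, "ay": -0.8, "az": 0, "jaw": 255},
  {"tx": 0, "ty": 0, "tz": 0, "ax": 0, "ay": 0, "az": 0, "jaw": 255},
])

```text
time: 4.25
tool_pos: [0.5415, -0.0323, 0.1131]
tool_rot: [0.001, 0.998, -0.067, -0.002]
contact_force: [0.2, -0.1, -0.1]
gripper_width: 0.001
```

```bash
python3 - <<'E'
from plant import manip
from h import *
import cv2
s=manip.state(); go(s,"blue",.1)
f=manip.grab_frame("wrist"); cv2.imwrite("pics/w2.png",f["color"][:,:,::-1])
E
```

```text
blue 0.1 pos [ 0.5415 -0.0323  0.1131] shift mm [-4.8 94.2 13.4] turn [ 0.15  0.27 -0.09] F [ 0.2 -0.1 -0.1] w 0.0 t 4.25
```

View pics/w2.png

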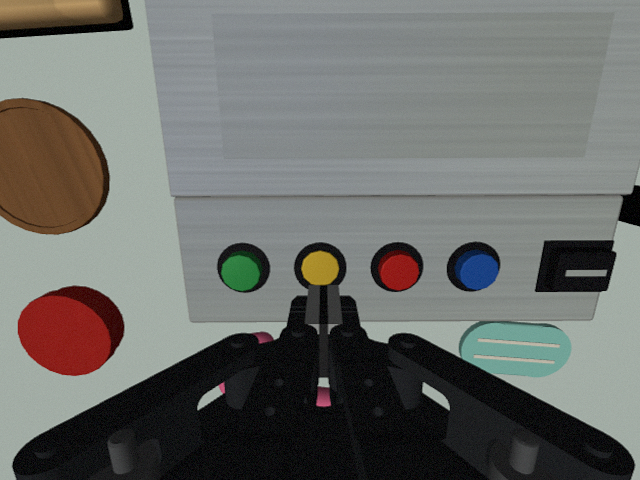

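Yellow at (320,267) is now centred in its ring, so it's down. The other three caps still stand proud. Next is blue at (474,268), about 94 mm along tool +y.

Request:
move_arm([
  {"tx": -0.001, "ty": 0.04, "tz": 0, "ax": 0, "ay": 0.2, "az": 0, "jaw": 255},
  {"tx": -0.002, "ty": 0.04, "tz": 0, "ax": 0, "ay": 0, "az": 0, "jaw": 255},
  {"tx": 0, "ty": 0.014, "tz": 0, "ax": 0, "ay": 0, "az": 0, "jaw": 255},
  {"tx": 0, "ty": 0, "tz": 0, "ax": 0, "ay": 0, "az": 0, "jaw": 255},
])

```text
time: 4.7
tool_pos: [0.521, -0.1251, 0.1042]
tool_rot: [-0.0, 0.998, -0.066, -0.006]
contact_force: [0.6, 0.9, -0.2]
gripper_width: 0.004
```

```bash
python3 - <<'E'
from plant import manip
from h import *
import cv2
s=manip.state(); go(s,"blue",.065)
f=manip.grab_frame("wrist"); cv2.imwrite("pics/w3.png",f["color"][:,:,::-1])
E
```

```text
blue 0.065 pos [ 0.521  -0.1251  0.1042] shift mm [ 3.5 -0.5 39.1] turn [-0.    0.67  0.07] F [ 0.6  0.9 -0.2] w 0.0 t 4.7
```

View pics/w3.png

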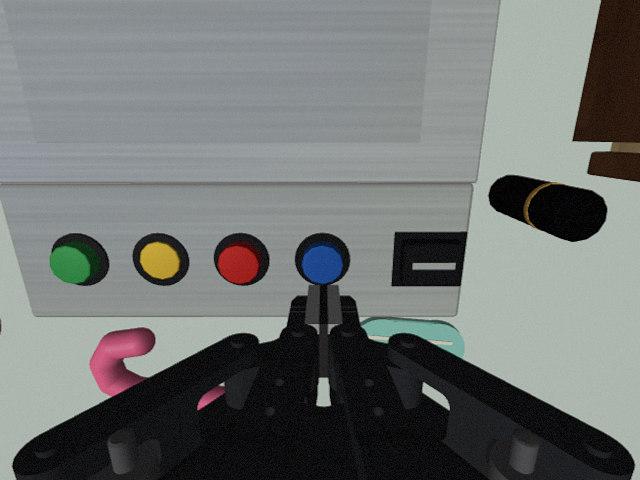

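Blue is at (322,263), in line with the fingertips. I'll shift +x by about 4 mm and press.

Request:
move_arm([
  {"tx": 0.003, "ty": 0, "tz": 0.015, "ax": 0, "ay": 0.7, "az": 0, "jaw": 255},
  {"tx": 0.001, "ty": 0, "tz": 0.015, "ax": 0, "ay": 0, "az": 0, "jaw": 255},
  {"tx": 0, "ty": 0, "tz": 0, "ax": 0, "ay": 0, "az": 0, "jaw": 255},
])

```text
time: 5.05
tool_pos: [0.5242, -0.1214, 0.0706]
tool_rot: [-0.001, 0.998, -0.064, -0.001]
contact_force: [0.3, -0.6, -0.4]
gripper_width: -0.007
```

```bash
python3 - <<'E'
from plant import manip
from h import *
s=manip.state(); go(s,"blue",.058)
E
```

```text
blue 0.058 pos [ 0.5242 -0.1214  0.0706] shift mm [ 0.4  3.6 12.6] turn [-0.15  0.15  0.23] F [ 0.3 -0.6 -0.4] w -0.01 t 5.05
```

Request:
move_arm([
  {"tx": 0.001, "ty": 0.003, "tz": 0.002, "ax": 0, "ay": 0, "az": 0, "jaw": 255},
  {"tx": 0, "ty": 0, "tz": 0.004, "ax": 0, "ay": 0, "az": 0, "jaw": 255},
  {"tx": 0, "ty": 0, "tz": 0.004, "ax": 0, "ay": 0, "az": 0, "jaw": 255},
  {"tx": 0, "ty": 0, "tz": 0.003, "ax": 0, "ay": 0, "az": 0, "jaw": 255},
  {"tx": 0, "ty": 0, "tz": 0.002, "ax": 0, "ay": 0, "az": 0, "jaw": 255},
])

```text
time: 5.55
tool_pos: [0.5254, -0.1235, 0.0579]
tool_rot: [-0.001, 0.998, -0.063, -0.002]
contact_force: [-9.4, 2.6, 19.9]
gripper_width: 0.003
```

Request:
move_arm([
  {"tx": 0, "ty": 0, "tz": 0.002, "ax": 0, "ay": 0, "az": 0, "jaw": 255},
  {"tx": 0, "ty": 0, "tz": 0.002, "ax": 0, "ay": 0, "az": 0, "jaw": 255},
])

```text
time: 5.75
tool_pos: [0.5254, -0.1236, 0.0579]
tool_rot: [-0.001, 0.998, -0.063, -0.004]
contact_force: [-7.6, 1.9, 13.2]
gripper_width: -0.003
```

Blue hit its stop at z = 0.0579. Raise, then move to green (tool −y about 143 mm).

Request:
move_arm([
  {"tx": 0, "ty": 0, "tz": -0.03, "ax": 0, "ay": 0, "az": 0, "jaw": 255},
  {"tx": 0, "ty": 0, "tz": -0.03, "ax": 0, "ay": 0, "az": 0, "jaw": 255},
  {"tx": 0, "ty": -0.04, "tz": 0, "ax": 0, "ay": 0, "az": 0, "jaw": 255},
  {"tx": 0, "ty": -0.04, "tz": 0, "ax": 0, "ay": 0, "az": 0, "jaw": 255},
  {"tx": 0, "ty": -0.04, "tz": 0, "ax": 0, "ay": 0, "az": 0, "jaw": 255},
  {"tx": 0, "ty": -0.02, "tz": 0, "ax": 0, "ay": 0, "az": 0, "jaw": 255},
  {"tx": 0, "ty": 0, "tz": 0, "ax": 0, "ay": 0, "az": 0, "jaw": 255},
])

```text
time: 6.45
tool_pos: [0.5475, 0.0191, 0.1227]
tool_rot: [-0.003, 0.998, -0.065, 0.002]
contact_force: [0.2, -1.2, -0.6]
gripper_width: -0.002
```

```bash
python3 - <<'E'
from plant import manip
from h import *
import cv2
s=manip.state(); go(s,"green",.07)
f=manip.grab_frame("wrist"); cv2.imwrite("pics/w4.png",f["color"][:,:,::-1])
E
```

```text
green 0.07 pos [0.5475 0.0191 0.1227] shift mm [-4.3  2.4 52.7] turn [-0.32 -0.19  0.11] F [ 0.2 -1.2 -0.6] w -0.0 t 6.45
```

View pics/w4.png

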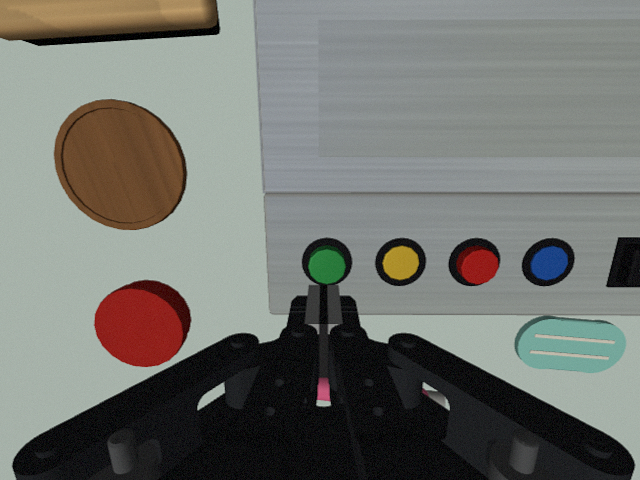

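Yellow (401,262) and blue (548,262) are flush. Red is still up, and green (326,264) is straight ahead of the fingers.

Request:
move_arm([
  {"tx": -0.002, "ty": 0.001, "tz": 0.025, "ax": -0.3, "ay": -0.2, "az": 0, "jaw": 255},
  {"tx": 0, "ty": 0, "tz": 0.025, "ax": 0, "ay": 0, "az": 0, "jaw": 255},
  {"tx": 0, "ty": 0, "tz": 0, "ax": 0, "ay": 0, "az": 0, "jaw": 255},
])

```text
time: 6.8
tool_pos: [0.5467, 0.0151, 0.0725]
tool_rot: [0.001, 0.998, -0.066, 0.002]
contact_force: [-1.0, 0.9, -0.7]
gripper_width: 0.004
```

```bash
python3 - <<'E'
from plant import manip
from h import *
s=manip.state(); go(s,"green",.058)
E
```

```text
green 0.058 pos [0.5467 0.0151 0.0725] shift mm [-3.8 -2.1 14.5] turn [ 0.06 -0.21 -0.02] F [-1.   0.9 -0.7] w 0.0 t 6.8
```

Request:
move_arm([
  {"tx": -0.002, "ty": -0.002, "tz": 0.004, "ax": 0, "ay": 0, "az": 0, "jaw": 255},
  {"tx": 0, "ty": 0, "tz": 0.004, "ax": 0, "ay": 0, "az": 0, "jaw": 255},
  {"tx": 0, "ty": 0, "tz": 0.004, "ax": 0, "ay": 0, "az": 0, "jaw": 255},
  {"tx": 0, "ty": 0, "tz": 0.003, "ax": 0, "ay": 0, "az": 0, "jaw": 255},
  {"tx": 0, "ty": 0, "tz": 0.002, "ax": 0, "ay": 0, "az": 0, "jaw": 255},
])

```text
time: 7.3
tool_pos: [0.5466, 0.0154, 0.0589]
tool_rot: [0.0, 0.998, -0.068, 0.003]
contact_force: [-3.2, 0.4, 4.0]
gripper_width: 0.0
```

Request:
move_arm([
  {"tx": 0, "ty": 0, "tz": 0.002, "ax": 0, "ay": 0, "az": 0, "jaw": 255},
  {"tx": 0, "ty": 0, "tz": 0.002, "ax": 0, "ay": 0, "az": 0, "jaw": 255},
])

```text
time: 7.5
tool_pos: [0.5469, 0.0154, 0.0579]
tool_rot: [0.001, 0.998, -0.068, 0.002]
contact_force: [-10.5, 1.9, 18.2]
gripper_width: -0.006
```

Green hit its stop at z = 0.0579 with 18 N. Now to the latch, about 205 mm along tool +y.

Request:
move_arm([
  {"tx": 0, "ty": 0, "tz": -0.03, "ax": 0, "ay": 0, "az": 0, "jaw": 255},
  {"tx": 0, "ty": 0, "tz": -0.03, "ax": 0, "ay": 0, "az": 0, "jaw": 255},
  {"tx": 0, "ty": 0.04, "tz": 0, "ax": 0, "ay": 0, "az": 0, "jaw": 255},
  {"tx": 0, "ty": 0.04, "tz": 0, "ax": 0, "ay": 0, "az": 0, "jaw": 255},
  {"tx": 0, "ty": 0.04, "tz": 0, "ax": 0, "ay": 0, "az": 0, "jaw": 255},
  {"tx": 0, "ty": 0.04, "tz": 0, "ax": 0, "ay": 0, "az": 0, "jaw": 255},
  {"tx": 0, "ty": 0.035, "tz": 0, "ax": 0, "ay": 0, "az": 0, "jaw": 255},
  {"tx": 0, "ty": 0, "tz": 0, "ax": 0, "ay": 0, "az": 0, "jaw": 255},
])

```text
time: 8.3
tool_pos: [0.5246, -0.1856, 0.1225]
tool_rot: [0.004, 0.998, -0.065, 0.01]
contact_force: [0.6, 0.3, 0.4]
gripper_width: 0.001
```

```bash
python3 - <<'E'
from plant import manip
from h import *
import cv2
s=manip.state(); go(s,"latch",.075)
f=manip.grab_frame("wrist"); cv2.imwrite("pics/w5.png",f["color"][:,:,::-1])
E
```

```text
latch 0.075 pos [ 0.5246 -0.1856  0.1225] shift mm [-9.6  2.5 47.4] turn [ 0.41 -1.21  0.17] F [0.6 0.3 0.4] w 0.0 t 8.3
```

View pics/w5.png

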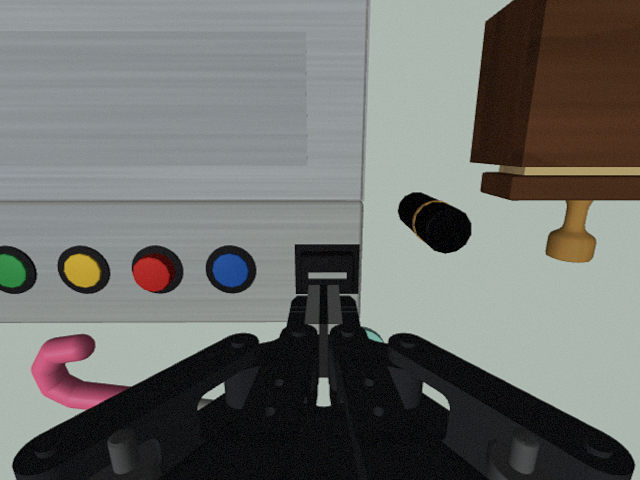

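All three buttons are flush and red is still up. The latch (327,270) is ahead of the fingertips. I'll trim the position and tilt and go down.

Request:
move_arm([
  {"tx": -0.006, "ty": 0.001, "tz": 0.02, "ax": 0.4, "ay": -1.2, "az": 0, "jaw": 255},
  {"tx": 0, "ty": 0, "tz": 0.025, "ax": 0, "ay": 0, "az": 0, "jaw": 255},
  {"tx": 0, "ty": 0, "tz": 0, "ax": 0, "ay": 0, "az": 0, "jaw": 255},
])

```text
time: 8.65
tool_pos: [0.5187, -0.182, 0.0737]
tool_rot: [-0.001, 0.998, -0.063, -0.001]
contact_force: [0.2, 0.5, -1.1]
gripper_width: 0.002
```

```bash
python3 - <<'E'
from plant import manip
from h import *
s=manip.state(); go(s,"latch",.058)
E
```

```text
latch 0.058 pos [ 0.5187 -0.182   0.0737] shift mm [-2.3  5.8 15.7] turn [-0.13  0.11  0.36] F [ 0.2  0.5 -1.1] w 0.0 t 8.65
```

Request:
move_arm([
  {"tx": -0.001, "ty": 0.005, "tz": 0.002, "ax": 0, "ay": 0, "az": 0, "jaw": 255},
  {"tx": 0, "ty": 0, "tz": 0.004, "ax": 0, "ay": 0, "az": 0, "jaw": 255},
  {"tx": 0, "ty": 0, "tz": 0.004, "ax": 0, "ay": 0, "az": 0, "jaw": 255},
  {"tx": 0, "ty": 0, "tz": 0.003, "ax": 0, "ay": 0, "az": 0, "jaw": 255},
  {"tx": 0, "ty": 0, "tz": 0.003, "ax": 0, "ay": 0, "az": 0, "jaw": 255},
  {"tx": 0, "ty": 0, "tz": 0.002, "ax": 0, "ay": 0, "az": 0, "jaw": 255},
])

```text
time: 9.25
tool_pos: [0.5174, -0.1852, 0.0579]
tool_rot: [-0.001, 0.998, -0.061, -0.002]
contact_force: [-7.9, 2.6, 17.0]
gripper_width: 0.006
```

Request:
move_arm([
  {"tx": 0, "ty": 0, "tz": 0.002, "ax": 0, "ay": 0, "az": 0, "jaw": 255},
  {"tx": 0, "ty": 0, "tz": 0.002, "ax": 0, "ay": 0, "az": 0, "jaw": 255},
])

```text
time: 9.45
tool_pos: [0.5174, -0.1852, 0.0579]
tool_rot: [-0.001, 0.998, -0.061, -0.004]
contact_force: [-8.6, 3.4, 14.6]
gripper_width: -0.002
```

The latch is on its stop at z = 0.0579. Retreat straight up, then away from the cover.

Request:
move_arm([
  {"tx": 0, "ty": 0, "tz": -0.02, "ax": 0, "ay": 0, "az": 0, "jaw": 255},
  {"tx": 0, "ty": 0, "tz": -0.04, "ax": 0, "ay": 0, "az": 0, "jaw": 255},
  {"tx": -0.02, "ty": 0, "tz": -0.04, "ax": 0, "ay": 0, "az": 0, "jaw": 255},
  {"tx": -0.03, "ty": 0, "tz": -0.04, "ax": 0, "ay": 0, "az": 0, "jaw": 255},
  {"tx": -0.02, "ty": 0, "tz": -0.02, "ax": 0, "ay": 0, "az": 0, "jaw": 255},
  {"tx": 0, "ty": 0, "tz": 0, "ax": 0, "ay": 0, "az": 0, "jaw": 255},
])

```text
time: 10.05
tool_pos: [0.4488, -0.1772, 0.2232]
tool_rot: [-0.001, 0.998, -0.061, -0.0]
contact_force: [-0.4, 0.9, 0.2]
gripper_width: 0.0
```

```bash
python3 - <<'E'
from plant import manip
import cv2
for n in ("scene","wrist"):
    f=manip.grab_frame(n); cv2.imwrite(f"pics/{n}_6.png",f["color"][:,:,::-1])
E
```

```text
(no output)
```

View pics/scene_6.png

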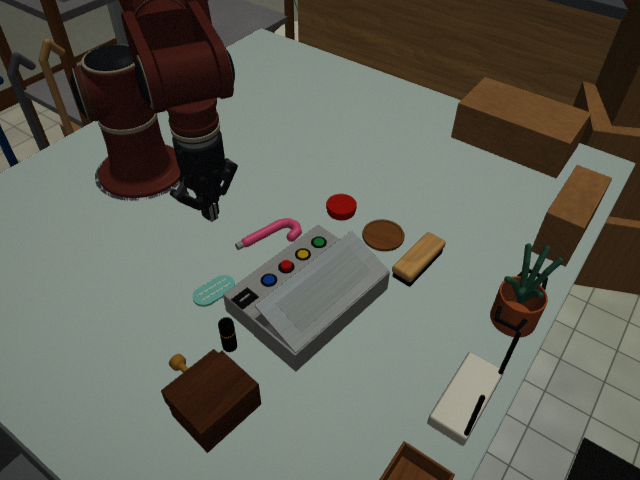

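View pics/wrist_6.png

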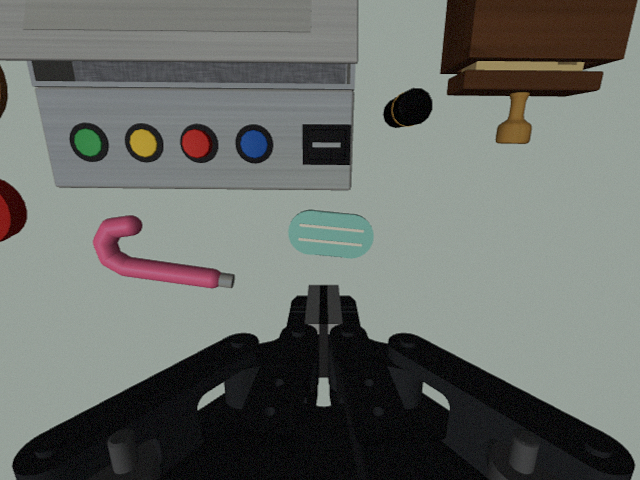

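The cover is up, with its free edge at about row 60 in the wrist view and the tray showing below it. The latch (327,145) is flush, red is the only cap still standing, and the bystanders are where they were. The arm is clear, so I'll hand in.

```bash
python3 - <<'E'
from plant import manip
print(manip.job_done(), manip.state()["time"])
E
```

```text
the job is handed in; nothing more can be done
the job is handed in; nothing more can be done
```

The key box is open: I pressed yellow, blue, green and then the latch plate with the shut fingertips, and the cover came up on its own. The job is handed in after about 10 s of the 51 s allowed.

- **Presses:** each press went down until it hit a hard stop, at a tool height of about 58 mm. That matches the height given for fully down. The contact force I read peaked at about 25–28 N.
- **Last pictures:** the cover stands open, the latch and the three pressed caps are flush, and red is still up. Nothing else on the bench appears to have moved, and the arm was clear of everything at hand-in.
- **Disagreements:** the top and scene cameras differed by about 3 mm on button positions, and the wrist camera suggested another few mm in x. The presses landed up to about 6 mm off my estimated cap centre, within the 12 mm cap radius.
- **Not measured:** I had no direct reading of button, latch or cover travel. "Fully down" rests on the stop heights, the forces and the pictures.

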